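# Set the indexing wheel back one notch

### The arm

A 7-joint arm with a two-finger parallel gripper is mounted at the origin on the work surface. World frame = base frame: x ahead of the robot, y to its left, z up, the work surface at z = 0. Lengths are in m, angles in rad, forces in N, time in s.
With the tool pointing down it reaches from about 0.425 to 0.95 m from the base axis. Payload 16.7 kg.
Tool frame: the origin (TCP) lies midway between the tips of the shut fingers; the grasp point (between the pads) lies 19 mm behind it (env.tcp_to_grasp is the distance from the TCP to the grasp point, in m); z points along the fingers, y is the direction in which the jaws open and shut (so a half turn about z gives the same grasp; the last joint's range is limited). The gripper opens to 94 mm and grips with 3 to 60 N. Pads are 16 mm wide; open, the fingers measure 119 mm over their backs; the gripper's body (75 mm by 177 mm) begins 78 mm behind the grasp point.
Start: joints at [1.183, 0.426, 0.074, 1.606, -0.034, 1.111, -0.067], TCP at [0.159, -0.656, 0.205] pointing down, gripper open.
Joint ranges: [-2.85, 2.85], [-0.5, 2.14], [-1.23, 1.37], [0.21, 2.46], [-1.02, 4.16], [0.16, 2.05], [-2.73, 2.73]. Speed limits (rad/s): [1.89, 1.89, 2.39, 2.39, 3.01, 3.01, 3.01].

### API

Orientations are given as [roll, pitch, yaw] about the fixed x, y, z axes, in that order (R = Rz(yaw) Ry(pitch) Rx(roll)).
In Python, from workcell import env gives the robot as it stands.
- The arm moves only by the shell command python3 -m jog 'ROWS' [OPENING] [FORCE]. ROWS is JSON, one flat list of numbers, 6 for each row, row after row: the shift along the tool's x, y, z scaled (see below), then the turn, a rotation vector about the tool's x, y, z scaled (see below). In form: [dx, dy, dz, rx, ry, rz, dx, dy, dz, rx, ry, rz, ...]. A call has 1 to 10 rows; each row is the pose to reach, as a shift and turn from the pose commanded when the call began, along the tool's axes at that moment; what a row does not reach only later rows make up. The controller multiplies each number of a shift by 75 cm and each number of a turn by 30 degrees. A row lasts 1/8 s, in which the tool goes at most 62.5 mm and 10.7 degrees, less where a joint would pass 70% of its speed; a pose out of reach is approached as far as the arm can. A call with a number of a shift or a turn outside -1 to 1 is refused whole. A call with a gripper value outside its range is refused whole. OPENING is the closure, from -1 (fully open) to 1 (shut), set as the call begins (- or left out, the last holds). The fingers move at their own pace and stop on an object; FORCE is the grip in N (left out, the last holds). Time passes only in rows, so rows that repeat a pose let the fingers close. It gives the time, the measured TCP pose, the force and the opening at its end, in the units of the state.
- env.get_state(): the state, without advancing time (a new reading comes with each control period).
- env.snapshot(name): name is "scene" or "top"; returns a dict with "image" (400x640x3 uint8, red, green, blue), "range_z" (400x640 float32, m along the optical axis (not along the pixel's ray), 0 where there is no reading), "camera_matrix" (3x3 intrinsics, pixels), "k1" (the pictures are not rectified: a ray, as slopes to the right and down, at radius r is drawn at 1 + k1 r^2 times it, then the intrinsics apply), "pose" (4x4, takes a point from camera to world coordinates). Camera axes: x right, y down, z forward; pixel columns grow to the right and rows downward; lengths in m; the calibration is good to about 2 mm. A picture is of the moment at which its call begins.
- env.hand_in(): hands the job in, once; it reports no verdict.
The state is a dict: "time_s": time; "qpos": joint angles; "qd": joint speeds; "joint_efforts": joint torques, N m; "ee_pos": TCP position; "tcp_rot": TCP orientation; "ft_force": force on the tool from outside, world axes, zero at the start; "wrist_torque": the same for the moment, N m; "grip_width": finger opening in m.
Only numpy, scipy, OpenCV 4.12 (cv2) and the standard library are available. Lean on these libraries where they do the work, as an engineer would, in place of code of your own. Each camera call takes 0.05 s, during which the arm holds its last target. There are 200 camera calls.

### The job

The ratchet wheel of the indexing fixture has been advanced one notch too far. With a fingertip, press down the pawl's tail so that its nose lifts well clear of the teeth, push the wheel backward by exactly one notch (its top moves towards the pawl), then press the pawl's nose fully home in the new notch. Only push, grasp nothing, and leave the loose things standing about where they are.

Things in the scene. Friction and masses are not known exactly. Their poses are not given: they have to be found in the camera images.
- fixture: Grey indexing fixture bolted to the bench, fixed. Origin: on the bench under the toothed wheel's middle. z up; x along the wheel's level shaft, away from the robot; y from wheel to pawl; yaw -0.15 to 0.55 rad. Base plate 200 x 270 x 12 mm (x -120 to 80, y -105 to 165). Points (x, y, z) in mm below are in this frame.
- wheel_axis (a point): Centre of the upright steel toothed wheel, at (0, 0, 115): 10 saw teeth, 154 mm over the tips, root radius 62 mm, 16 mm thick (x -8 to 8). On its face that looks away from the robot stand 5 bare steel push pegs along x, 10 mm thick, 48 mm long (x 8 to 56), 72 degrees apart on a 50 mm radius.
- posts (a point): Top of the bearing post on the robot's side of the wheel, at (-35, 0, 151); the post is 70 mm wide along y, x -47 to -23. The pawl's post stands at x -39 to -17, y 80 to 112, top at 187 mm. A 116 mm aluminium flange turns on the same shaft nearer the robot (x -76 to -66).
- pawl_pin (a point): Hinge pin of the pawl, along x, at (0, 96, 170). The pawl is a dark steel rocker on this pin: a hooked nose reaches towards the wheel and drops between two teeth at about (0, 29, 176); a wide flat tail pad rises on the side away from the wheel.
- wheel (a joint): Wheel angle, rad, growing backward: wheel top moves to +y, towards the pawl. Starts between -0.12 and -0.03. A notch is 0.628; the nose drops fully into the next one with the wheel at 0.42 to 0.63 (best 0.54); short of that it rests on a tooth's slope, past it on a tooth's tip. The lowered pawl stops backward turning near 0. Stiff (0.22 N m, 5 N at a peg), stays where left.
- pawl (a joint): Pawl angle, rad: 0 with the nose fully down in a notch, growing as the nose lifts and the tail goes down, stop at 0.48. The nose is clear of the teeth above about 0.3. Stiff hinge (about 0.16 N m, some 3 N at the tail pad or the nose arm): it stays where it is left.
- tail_pad (a point): Centre of the top face of the pawl's tail pad (40 mm wide along x, 43 mm long, 8 mm thick). With the nose down it lies at (0, 148, 198) and the pad slopes up away from the wheel by 23 degrees. Pressed down to the stop it sinks 27 mm, to (0, 155, 171), the pad then being nearly level.
- pawl_back (a point): Point on the flat top of the pawl's nose arm (18 mm wide along x, 54 mm long): where to press the nose home. At (0, 48, 208) with the nose down. It moves with the pawl: at the stop it is at (0, 71, 226) and the arm slopes up towards the wheel, its highest edge at (0, 51, 236).
- push_peg (a point): On the axis of the push peg nearest the wheel's top at the start, 24 mm out from the wheel's face. At wheel angle 0 it lies at (32, -15, 163), 18 degrees short of the top; one notch backward takes it to (32, 15, 163), 18 degrees past the top. On its -y side the space above 125 mm is free.
- cup: Black plastic cup, 64 mm across, 70 mm high, standing loose near the fixture; origin under its centre. To be left alone.
- offcut: Loose aluminium box-section offcut 90 x 40 x 40 mm lying on the bench near the fixture; origin under its centre. To be left alone.
- jar: White plastic jar with a steel lid, 54 mm across, 75 mm high, standing loose near the fixture; origin under its centre. To be left alone.

How it is judged:
On the way, in this order (a step that is already met when the one before it is completed fails the run):
1. the pawl's nose is lifted clear of the teeth while the wheel still stands in its first notch (value of joint pawl above 0.3 rad and value of joint wheel between -0.3 and 0.12 rad), for 0.1 s.
2. the wheel is turned back most of a notch with the pawl lifted (value of joint pawl above 0.2 rad and value of joint wheel between 0.33 and 0.8 rad), for 0.1 s.
At the end, for the whole second after the job is handed in: The pawl's nose is fully home (pawl angle under 0.06 rad) in the next notch, which puts the wheel one notch back (angle 0.36 to 0.68 rad), and both are at rest (value of joint pawl below 0.06 rad and value of joint wheel between 0.36 and 0.68 rad and velocity of joint wheel between -0.05 and 0.05 rad/s and velocity of joint pawl between -0.05 and 0.05 rad/s); the robot touches nothing.
It fails at once if the wheel is turned back far more than one notch (value of joint wheel above 0.95 rad).
It fails at once if the wheel is turned forward by about half a notch or more (value of joint wheel below -0.4 rad).
It fails at once if a loose bystander is lifted, tipped or shifted by more than 15 mm (distance of any of cup, offcut, jar from where it was at the start of the episode above 0.015 m or angle between any of cup, offcut, jar's own z axis and vertical above 0.3 rad).
It also fails if it takes over 48 s, if anything falls off the work surface, if the arm or the gripper's body presses on something with over 40 N, if the wrist force passes 120 N, or if a joint passes its speed limit or range.

## Working session

There is one attempt and no reset: what is moved stays moved. The work goes in short steps, Python scripts to look and compute and a shell command to move; the robot and the scene stay as the last step left them, time stands still between calls to the robot, and variables do not carry over. Pictures are saved under pics/ and viewed, about 8 in all and at most 12, crops included, and the job is handed in when it is done.

```bash
mkdir -p pics; ls; cat > h.py <<'E'
import numpy as np, cv2
from workcell import env
def snap(n):
    s=env.snapshot(n); return s
def cloud(s):
    K=np.array(s["camera_matrix"]);k=s["k1"];z=s["range_z"]
    v,u=np.mgrid[0:z.shape[0],0:z.shape[1]]
    d=np.stack([(u-K[0,2])/K[0,0],(v-K[1,2])/K[1,1]],-1)
    r=d.copy()
    for _ in range(10): r=d/(1+k*(r**2).sum(-1,keepdims=True))
    p=np.concatenate([r*z[...,None],z[...,None]],-1)
    T=np.array(s["pose"]); w=p@T[:3,:3].T+T[:3,3]; w[z<=0]=np.nan
    return w
E
python3 - <<'E'
from h import *
ims=[]
for n in("scene","top"):
    s=snap(n); cv2.imwrite(f"pics/{n}0.png",s["image"][...,::-1]); np.savez(f"{n}0.npz",**s)
    print(n,np.round(s["pose"],3).tolist(),s["k1"],(s["range_z"]>0).mean())
st=env.get_state(); print(st)
E
```

```text
pics
scene [[0.517, 0.677, -0.524, 1.053], [0.856, -0.397, 0.332, -0.328], [0.017, -0.62, -0.785, 0.803], [0.0, 0.0, 0.0, 1.0]] 0.02541033079404469 0.99587109375
top [[-0.021, -0.981, 0.195, 0.483], [-1.0, 0.019, -0.013, -0.029], [0.009, -0.195, -0.981, 0.878], [0.0, 0.0, 0.0, 1.0]] -0.05155417388880871 0.9961796875
{'time_s': 0.1, 'qpos': array([ 1.1834975 ,  0.42665502,  0.07384801,  1.60651056, -0.03408966,
        1.11081812, -0.06710381]), 'qd': array([-7.68305112e-05, -1.23635630e-03, -1.71305298e-04, -6.51876819e-04,
       -6.95324780e-04,  2.15286265e-04, -1.14292665e-03]), 'joint_efforts': array([ 1.01854905e-02, -9.37472820e+01,  3.67768094e+00, -4.55042553e+01,
       -4.86092234e-02,  1.66868343e-02,  1.35672849e-04]), 'ee_pos': array([ 0.15888896, -0.65563644,  0.20486945]), 'tcp_rot': array([-3.14046379e+00,  8.51056407e-05,  2.37773566e-01]), 'ft_force': array([ 0.60213679,  0.44598006, -0.25791755]), 'wrist_torque': array([-0.01788666,  0.00522721, -0.04001386]), 'grip_width': 0.0942314196329384}
```

View pics/scene0.png

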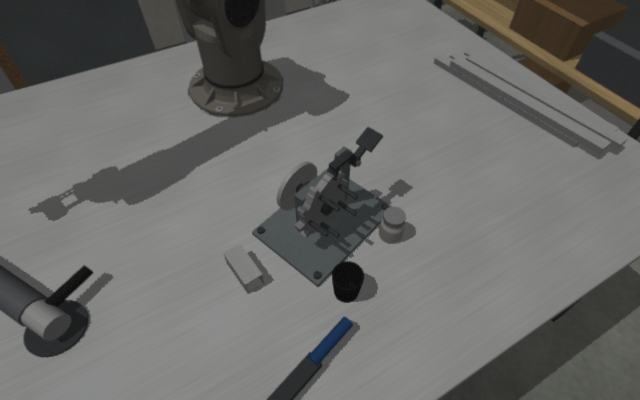

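View pics/top0.png

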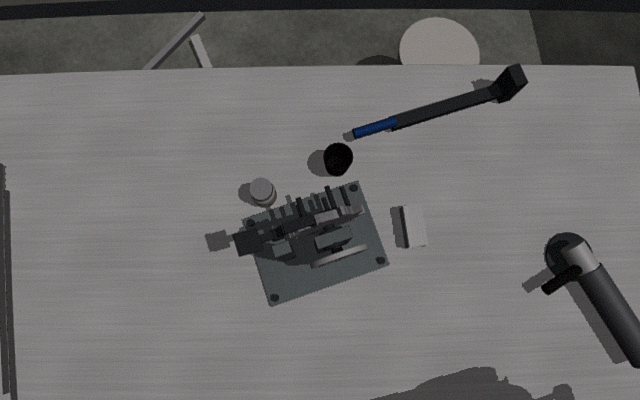

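The scene view shows the fixture around (320,210), with the offcut at (244,268), cup at (348,282) and jar at (393,224). The top view shows its plate with corners near (272,305), (387,265), (357,182) and (247,215), and the tail pad at (245,242). Next I fit the plate and measure the points on it.

```bash
cat > fit.py <<'E'
from h import *
P={n:dict(np.load(f"{n}0.npz")) for n in("scene","top")}
C={n:cloud(P[n]) for n in P}
for n in C:
    w=C[n]; im=P[n]["image"].astype(int)
    near=(np.abs(w[...,0]-.6)<.3)&(np.abs(w[...,1])<.4)
    for lo,hi in((-.004,.004),):
        m=near&(w[...,2]>lo)&(w[...,2]<hi); print(n,"bench z med",np.median(w[m][:,2]),im[m].mean(0))
    m=near&(w[...,2]>.007)&(w[...,2]<.018)
    mm=cv2.morphologyEx(m.astype(np.uint8),cv2.MORPH_OPEN,np.ones((3,3)))
    N,L,S,_=cv2.connectedComponentsWithStats(mm)
    k=1+np.argmax(S[1:,4]); p=w[L==k]
    r=cv2.minAreaRect((p[:,:2]*1000).astype(np.float32))
    print(n,r,np.median(p[:,2])); print(np.round(cv2.boxPoints(r)))
    # high blobs
    m=(near&(w[...,2]>.03)).astype(np.uint8)
    N,L,S,_=cv2.connectedComponentsWithStats(m)
    for i in range(1,N):
        if S[i,4]>60:
            q=w[L==i]; print("  blob",S[i],np.round(q.min(0),3),np.round(q.max(0),3),np.round(np.median(q,0),3))
E
python3 fit.py
```

```text
scene bench z med 0.0017213963576733216 [131.31755346 131.87363559 130.33106929]
scene ((569.6828002929688, -30.106796264648438), (201.4268798828125, 270.784423828125), 17.989185333251953) 0.01367683352865895
[[ 432.   68.]
 [ 516. -190.]
 [ 707. -128.]
 [ 624.  130.]]
  blob [ 277  127  106  111 4685] [ 0.515 -0.13   0.03 ] [0.668 0.11  0.213] [ 0.586 -0.055  0.147]
  blob [380 207  26  32 627] [0.651 0.054 0.03 ] [0.703 0.105 0.08 ] [0.683 0.073 0.074]
  blob [224 244  39  44 807] [ 0.551 -0.266  0.03 ] [ 0.646 -0.218  0.047] [ 0.6   -0.243  0.042]
  blob [332 261  32  37 706] [ 0.711 -0.112  0.03 ] [ 0.775 -0.05   0.075] [ 0.739 -0.078  0.058]
  blob [ 267  317   86   83 1505] [ 0.799 -0.311  0.03 ] [ 0.873 -0.117  0.047] [ 0.838 -0.217  0.033]
top bench z med 0.0004919090475269394 [128.16335891 125.812932   126.21170461]
top ((569.6775512695312, -29.677078247070312), (199.59153747558594, 271.3314208984375), 18.01561737060547) 0.012351176271167996
[[ 433.   68.]
 [ 517. -190.]
 [ 707. -128.]
 [ 623.  130.]]
  blob [ 352   96  121   43 1020] [ 0.798 -0.399  0.03 ] [ 0.899 -0.117  0.046] [ 0.843 -0.232  0.033]
  blob [323 143  30  32 445] [ 0.713 -0.111  0.031] [ 0.775 -0.049  0.074] [ 0.756 -0.083  0.061]
  blob [249 178  27  28 564] [0.649 0.055 0.03 ] [0.699 0.108 0.08 ] [0.671 0.08  0.075]
  blob [ 232  186  137   83 3931] [ 0.509 -0.128  0.034] [0.669 0.113 0.211] [ 0.573 -0.042  0.164]
  blob [402 204  26  44 838] [ 0.552 -0.266  0.03 ] [ 0.644 -0.218  0.045] [ 0.597 -0.242  0.04 ]
  blob [271 241  25  21 349] [0.527 0.013 0.031] [0.556 0.049 0.179] [0.538 0.029 0.174]
```

Both views agree on the plate: centre (0.5697, −0.0300), yaw 18.0°, size 200 × 271 mm, which matches the text. I'll check the fixture-frame points against the clouds.

```bash
cat >> h.py <<'E'
YAW=np.radians(18.0); c,s_=np.cos(YAW),np.sin(YAW)
R=np.array([[c,-s_,0],[s_,c,0],[0,0,1]]); O=np.array([.5697,-.0299,0])-R@np.array([-.02,.03,0])
def F(w): return (w-O)@R*1000      # world -> fixture mm
def W(f): return R@(np.array(f)/1000)+O
def status(names=("scene","top"),tag=None):
    st=env.get_state(); print("t",round(st["time_s"],2),"tcp fix",np.round(F(st["ee_pos"]),1),"rot",np.round(st["tcp_rot"],3),"F",np.round(st["ft_force"],1),"w",round(st["grip_width"],4))
    for n in names:
        s=snap(n); f=F(cloud(s))
        if tag: cv2.imwrite(f"pics/{tag}_{n}.png",cv2.resize(s["image"][120:300,200:440,::-1],(720,540),interpolation=3))
        x,y,z=f[...,0],f[...,1],f[...,2]
        a=(abs(x)<14)&(y>130)&(y<175)&(z>150)&(z<225)
        if a.sum()>10:
            q=np.polyfit(y[a],z[a],1); print(n,"tail n",a.sum(),"med",np.round(np.median(f[a],0),1),"slope deg",np.round(np.degrees(np.arctan(q[0])),1),"y rng",np.round([y[a].min(),y[a].max()]),"x med")
        a=(abs(x)<7)&(y>25)&(y<70)&(z>195)&(z<245)
        if a.sum()>5:
            q=np.polyfit(y[a],z[a],1); print(n,"nose n",a.sum(),"med",np.round(np.median(f[a],0),1),"slope",np.round(np.degrees(np.arctan(q[0])),1),"yr",np.round([y[a].min(),y[a].max()]))
        a=(x>24)&(x<54)&(np.hypot(y,z-115)<60)&(np.hypot(y,z-115)>42)
        th=np.degrees(np.arctan2(y[a],z[a]-115))
        h,e=np.histogram(th,np.arange(-180,181,6)); print(n,"peg angles",[(int(e[i]+3),int(h[i])) for i in range(len(h)) if h[i]>3])
        b=th[(th>-50)&(th<50)]; print("   top peg: ang med",np.round(np.median(b),1) if len(b) else None, len(b))
E
python3 - <<'E'
from h import *
print("O",O)
status(tag="a")
for f in((0,152,260),(0,152,172),(32,-45,200)): print(f,W(f).round(4))
E
```

```text
O [ 0.59799164 -0.05225136  0.        ]
t 0.1 tcp fix [-604.1 -438.2  204.9] rot [-3.14   0.     0.238] F [ 0.6  0.4 -0.3] w 0.0942
scene tail n 215 med [  0.2 146.6 200. ] slope deg 23.0 y rng [130. 166.] x med
scene nose n 141 med [-1.000e-01  4.430e+01  2.097e+02] slope 3.8 yr [25. 70.]
scene peg angles [(-165, 22), (-159, 41), (-93, 8), (-87, 56), (-81, 8), (-27, 12), (-21, 46), (-15, 17), (45, 55), (51, 11), (117, 39), (123, 21)]
   top peg: ang med -15.7 138
top tail n 367 med [1.000e-01 1.485e+02 1.992e+02] slope deg 21.5 y rng [130. 168.] x med
top nose n 209 med [  0.   47.8 208.4] slope -0.0 yr [26. 70.]
top peg angles [(-171, 8), (-165, 26), (-159, 21), (-93, 11), (-87, 61), (-27, 4), (-21, 41), (-15, 41), (45, 51), (51, 33), (117, 22)]
   top peg: ang med -15.3 155
(0, 152, 260) [0.551  0.0923 0.26  ]
(0, 152, 172) [0.551  0.0923 0.172 ]
(32, -45, 200) [ 0.6423 -0.0852  0.2   ]
```

View pics/a_scene.png

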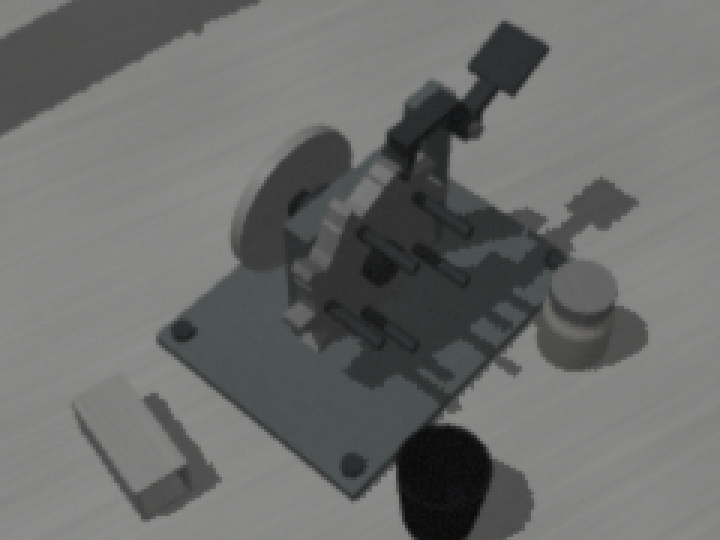

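The tail (0,148,199, 23°), nose (0,48,208) and pegs (top peg about −22°, so wheel ≈ −0.07) match the text. This picture, with the pawl in the notch at (405,160), tail pad at (508,58) and top peg at (390,250), confirms it. Now I move.

```bash
python3 -m jog '[0,0,-0.1,0,0,-0.145, 0.54,-0.29,-0.1,0,0,-0.145, 0.54,-0.29,-0.1,0,0,-0.145, 0.54,-0.29,-0.1,0,0,-0.145, 0.54,-0.29,-0.1,0,0,-0.145, 0.54,-0.29,-0.1,0,0,-0.145, 0.54,-0.29,-0.1,0,0,-0.145, 0.54,-0.29,-0.1,0,0,-0.145, 0.54,-0.29,-0.1,0,0,-0.145, 0.54,-0.29,-0.1,0,0,-0.145]' 1 20; cat > d.py <<'E'
import sys
from h import *
from scipy.spatial.transform import Rotation as Ro
st=env.get_state(); T=Ro.from_euler("xyz",st["tcp_rot"])
print("t",round(st["time_s"],2),"fix",F(st["ee_pos"]).round(1),"rot",st["tcp_rot"].round(4),"F",st["ft_force"].round(1),"w",round(st["grip_width"],4))
if len(sys.argv)>3:
    d=W([float(a) for a in sys.argv[1:4]])-st["ee_pos"]
    print("shift",(T.inv().apply(d)/.75).round(4),"turn",((T.inv()*Ro.from_euler("xyz",[np.pi,0,YAW])).as_rotvec()/np.radians(30)).round(4))
E
python3 d.py 0 152 260
```

```text
time_s: 1.45
ee_pos: [0.5026, -0.3475, 0.2802]
tcp_rot: [-3.141, -0.0, 0.317]
ft_force: [-0.5, 0.2, -0.6]
grip_width: 0.0003
t 1.45 fix [-181.9 -251.3  280.2] rot [-3.1409e+00 -1.0000e-04  3.1700e-01] F [-0.5  0.2 -0.6] w 0.0003
shift [ 0.2441 -0.537   0.0274] turn [-0.0012 -0.0003  0.0055]
```

```bash
python3 -m jog '[0.244,-0.537,0,0,0,0.005, 0.244,-0.537,0,0,0,0.005, 0.244,-0.537,0,0,0,0.005, 0.244,-0.537,0,0,0,0.005, 0.244,-0.537,0,0,0,0.005, 0.244,-0.537,0,0,0,0.005, 0.244,-0.537,0,0,0,0.005, 0.244,-0.537,0.06,0,0,0.005, 0.244,-0.537,0.06,0,0,0.005, 0.244,-0.537,0.06,0,0,0.005]'; python3 d.py 0 152 172
```

```text
time_s: 2.7
ee_pos: [0.5517, 0.0887, 0.2367]
tcp_rot: [3.141, -0.0, 0.309]
ft_force: [1.0, 0.0, 0.4]
grip_width: 0.0006
t 2.7 fix [ -0.5 148.3 236.7] rot [ 3.1411e+00 -4.0000e-04  3.0870e-01] F [1.  0.  0.4] w 0.0006
shift [ 0.0006 -0.0049  0.0862] turn [ 0.0009 -0.0008 -0.0104]
```

```bash
python3 -m jog '[0,-0.003,0.02,0,0,0, 0,-0.003,0.035,0,0,0, 0,-0.003,0.045,0,0,0, 0,-0.003,0.055,0,0,0, 0,-0.003,0.065,0,0,0, 0,-0.003,0.073,0,0,0, 0,-0.003,0.073,0,0,0, 0,-0.003,0.073,0,0,0]'; python3 d.py 0 152 171
```

```text
time_s: 3.7
ee_pos: [0.5504, 0.0922, 0.1807]
tcp_rot: [3.141, 0.0, 0.311]
ft_force: [0.1, 0.2, -0.1]
grip_width: 0.0004
t 3.7 fix [ -0.6 152.1 180.7] rot [3.1415e+00 4.0000e-04 3.1090e-01] F [ 0.1  0.2 -0.1] w 0.0004
shift [0.0008 0.0002 0.0129] turn [ 0.0002  0.0007 -0.0063]
```

```bash
python3 -m jog '[0,0,0.006,0,0,0, 0,0,0.011,0,0,0, 0,0,0.011,0,0,0, 0,0,0.011,0,0,0]'; python3 - <<'E'
from h import *
status(tag="b")
E
```

```text
time_s: 4.2
ee_pos: [0.5503, 0.0922, 0.1723]
tcp_rot: [3.141, 0.001, 0.311]
ft_force: [-0.5, -0.7, 0.6]
grip_width: 0.0002
t 4.2 tcp fix [ -0.7 152.1 172.3] rot [3.141e+00 1.000e-03 3.110e-01] F [-0.5 -0.7  0.6] w 0.0002
scene tail n 319 med [  6.6 141.5 190.9] slope deg 4.4 y rng [130. 173.] x med
scene nose n 146 med [-1.000e-01  4.780e+01  2.207e+02] slope 37.2 yr [33. 70.]
scene peg angles [(-165, 20), (-159, 38), (-93, 9), (-87, 58), (-81, 6), (-27, 12), (-21, 43), (-15, 19), (45, 58), (51, 13), (117, 35), (123, 24)]
   top peg: ang med -15.1 142
top nose n 148 med [1.00e-01 4.97e+01 2.30e+02] slope 44.0 yr [34. 64.]
top peg angles [(-171, 9), (-165, 25), (-159, 20), (-93, 13), (-87, 61), (-27, 6), (-21, 40), (-15, 40), (45, 53), (51, 32), (117, 20)]
   top peg: ang med -15.1 158
```

View pics/b_scene.png

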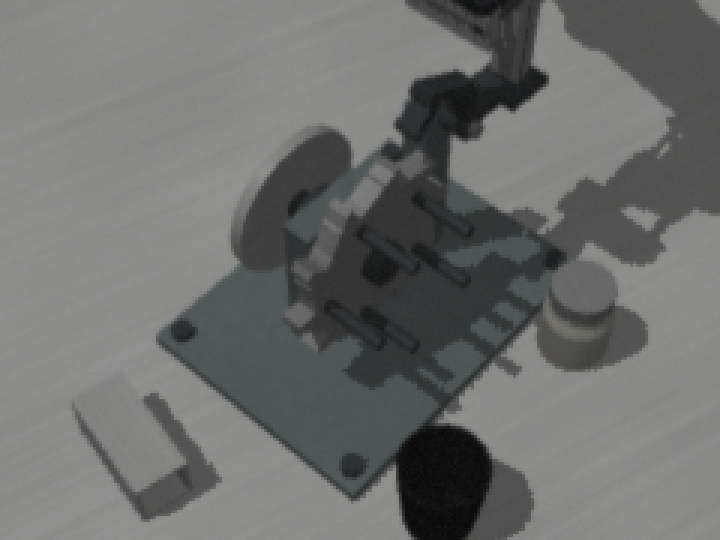

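The nose is well up, at about (420,110), with a slope of roughly 25–40°. The wheel hasn't changed (top peg −22°), and the bystanders haven't moved. Next I retract, go over to the peg's −y side, and descend.

```bash
python3 -m jog '[0,0,-0.08,0,0,0, 0,0,-0.157,0,0,0, 0,0,-0.157,0,0,0, 0.052,0.12,-0.157,0,0,0.006, 0.052,0.2,-0.157,0,0,0.006, 0.052,0.27,-0.157,0,0,0.006, 0.052,0.27,-0.157,0,0,0.006, 0.052,0.27,-0.157,0,0,0.006, 0.052,0.27,-0.157,0,0,0.006]'; python3 d.py 38 -50 152; python3 - <<'E'
from h import *
status()
E
```

```text
time_s: 5.42
ee_pos: [0.6492, -0.0866, 0.29]
tcp_rot: [-3.141, 0.0, 0.31]
ft_force: [-0.4, 0.8, 1.2]
grip_width: 0.0006
t 5.42 fix [ 38.1 -48.5 290. ] rot [-3.1407e+00  3.0000e-04  3.0970e-01] F [-0.4  0.8  1.2] w 0.0006
shift [-1.000e-04  2.200e-03  1.839e-01] turn [-0.0017  0.0006 -0.0085]
t 5.42 tcp fix [ 38.1 -48.5 290. ] rot [-3.141  0.     0.31 ] F [-0.4  0.8  1.2] w 0.0006
scene tail n 176 med [  0.4 150.7 173.6] slope deg -4.1 y rng [130. 174.] x med
scene nose n 150 med [  0.3  47.9 220.9] slope 39.2 yr [34. 70.]
scene peg angles [(-171, 4), (-165, 16), (-159, 41), (-93, 9), (-87, 55), (-81, 6), (-27, 11), (-21, 45), (-15, 18), (45, 61), (51, 10), (117, 36), (123, 22)]
   top peg: ang med -14.5 145
top tail n 388 med [-1.000e-01  1.513e+02  1.721e+02] slope deg -4.9 y rng [130. 173.] x med
top nose n 178 med [-1.000e-01  5.270e+01  2.292e+02] slope 31.8 yr [34. 70.]
top peg angles [(-171, 9), (-165, 26), (-159, 16), (-27, 6), (-21, 42), (-15, 37), (45, 55), (51, 29), (117, 20)]
   top peg: ang med -15.5 153
```

```bash
python3 -m jog '[0,0.002,0.06,0,0,0, 0,0.002,0.11,0,0,0, 0,0.002,0.15,0,0,0, 0,0.002,0.175,0,0,0, 0,0.002,0.184,0,0,0, 0,0.002,0.184,0,0,0, 0,0.002,0.184,0,0,0]'; python3 d.py 38 -20 152
```

```text
time_s: 6.4
ee_pos: [0.6506, -0.0898, 0.1534]
tcp_rot: [3.141, -0.001, 0.308]
ft_force: [0.3, -0.7, -0.2]
grip_width: 0.0002
t 6.4 fix [ 38.5 -51.9 153.4] rot [ 3.141e+00 -1.500e-03  3.079e-01] F [ 0.3 -0.7 -0.2] w 0.0002
shift [-0.0009 -0.0426  0.0019] turn [ 0.0012 -0.0028 -0.0119]
```

```bash
python3 -m jog '[0,-0.01,0,0,0,0, 0,-0.018,0,0,0,0, 0,-0.024,0,0,0,0, 0,-0.03,0,0,0,0, 0,-0.036,0,0,0,0, 0,-0.042,0,0,0,0, 0,-0.042,0,0,0,0]'; python3 - <<'E'
from h import *
status()
E
```

```text
time_s: 7.28
ee_pos: [0.6409, -0.06, 0.1528]
tcp_rot: [3.141, -0.001, 0.308]
ft_force: [1.1, -2.8, 2.1]
grip_width: 0.0005
t 7.28 tcp fix [ 38.4 -20.6 152.8] rot [ 3.141e+00 -1.000e-03  3.080e-01] F [ 1.1 -2.8  2.1] w 0.0005
scene peg angles [(-147, 15), (-141, 40), (-75, 20), (-69, 50), (-33, 6), (-27, 8), (-21, 10), (-15, 9), (-9, 10), (-3, 13), (57, 8), (63, 56), (135, 27), (141, 28)]
   top peg: ang med -14.8 57
top tail n 382 med [ -0.2 151.6 172.2] slope deg -4.4 y rng [130. 173.] x med
top nose n 165 med [  0.   54.3 230.2] slope 27.9 yr [38. 70.]
top peg angles [(63, 14), (135, 10)]
   top peg: ang med None 0
```

```bash
python3 -m jog '[0,-0.006,0,0,0,0, 0,-0.011,0,0,0,0, 0,-0.015,0,0,0,0, 0,-0.018,0,0,0,0, 0,-0.018,0,0,0,0]'; python3 - <<'E'
from h import *
status()
E
```

```text
time_s: 8.0
ee_pos: [0.6363, -0.0466, 0.1521]
tcp_rot: [-3.141, 0.0, 0.308]
ft_force: [0.9, -2.2, 0.3]
grip_width: 0.0003
t 8.0 tcp fix [ 38.2  -6.5 152.1] rot [-3.141  0.     0.308] F [ 0.9 -2.2  0.3] w 0.0003
scene peg angles [(-129, 29), (-123, 38), (-63, 6), (-57, 40), (-51, 29), (-21, 18), (-15, 13), (-9, 8), (-3, 10), (3, 8), (9, 16), (15, 7), (75, 27), (81, 35), (153, 25), (159, 32)]
   top peg: ang med -5.2 80
top tail n 382 med [-1.000e-01  1.515e+02  1.722e+02] slope deg -3.9 y rng [130. 173.] x med
top nose n 31 med [  1.1  67.2 228.8] slope -25.1 yr [63. 70.]
top peg angles []
   top peg: ang med None 0
```

The wheel has moved back about 34°, to ≈0.53. I back off the peg, lift, and check.

```bash
python3 -m jog '[0,0.02,0,0,0,0, 0,0.03,0,0,0,0, 0,0.03,-0.06,0,0,0, 0,0.03,-0.13,0,0,0, 0,0.03,-0.18,0,0,0, 0,0.03,-0.18,0,0,0, 0,0.03,-0.18,0,0,0]'; python3 d.py 0 46 290; python3 - <<'E'
from h import *
status(tag="c")
E
```

```text
time_s: 8.98
ee_pos: [0.6429, -0.0687, 0.2864]
tcp_rot: [-3.141, 0.001, 0.308]
ft_force: [-0.0, -0.4, -0.2]
grip_width: 0.0004
t 8.97 fix [ 37.6 -29.5 286.4] rot [-3.1412e+00  9.0000e-04  3.0750e-01] F [-0.  -0.4 -0.2] w 0.0004
shift [-0.0508 -0.1004 -0.0047] turn [-0.0008  0.0017 -0.0127]
t 8.97 tcp fix [ 37.6 -29.5 286.4] rot [-3.141e+00  1.000e-03  3.080e-01] F [-0.  -0.4 -0.2] w 0.0004
scene tail n 181 med [  0.4 150.8 173.5] slope deg -3.7 y rng [130. 174.] x med
scene nose n 111 med [  1.7  49.6 229.3] slope 35.2 yr [34. 69.]
scene peg angles [(-129, 23), (-123, 39), (-63, 6), (-57, 38), (-51, 27), (9, 60), (15, 13), (75, 26), (81, 34), (153, 27), (159, 32)]
   top peg: ang med 9.2 75
top tail n 386 med [-1.000e-01  1.514e+02  1.722e+02] slope deg -4.5 y rng [130. 174.] x med
top nose n 183 med [ -0.   52.3 229.3] slope 32.9 yr [34. 70.]
top peg angles [(75, 10), (81, 54), (87, 7), (153, 38), (159, 6)]
   top peg: ang med None 0
```

View pics/c_scene.png

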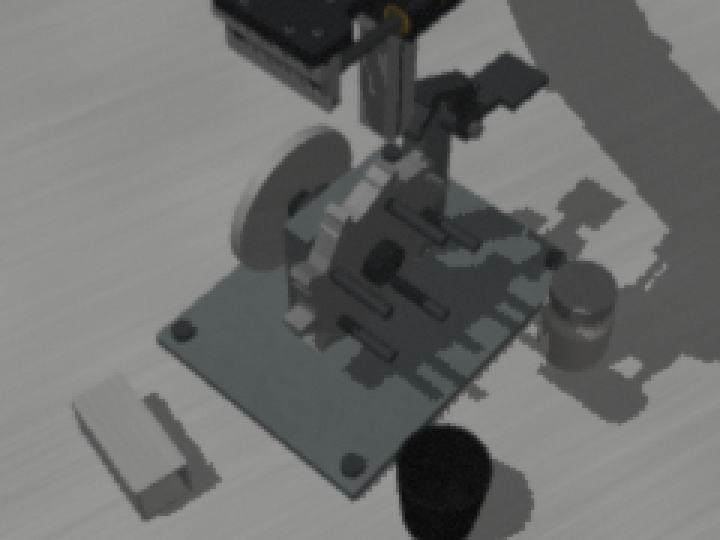

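The pegs have turned (the top one is now about +12° past top, at (415,220)). The pawl is still raised and the bystanders haven't moved. Next I go over the nose arm.

```bash
python3 -m jog '[-0.051,-0.1,-0.005,0,0,-0.012, -0.051,-0.1,-0.005,0,0,-0.012, -0.051,-0.1,-0.005,0,0,-0.012, -0.051,-0.1,0.04,0,0,-0.012, -0.051,-0.1,0.055,0,0,-0.012, -0.051,-0.1,0.068,0,0,-0.012, -0.051,-0.1,0.08,0,0,-0.012, -0.051,-0.1,0.09,0,0,-0.012, -0.051,-0.1,0.096,0,0,-0.012, -0.051,-0.1,0.096,0,0,-0.012]'; python3 d.py 0 45 208
```

```text
time_s: 10.32
ee_pos: [0.5888, -0.0203, 0.2204]
tcp_rot: [3.126, -0.007, 0.305]
ft_force: [3.8, -51.3, 43.4]
grip_width: 0.0004
t 10.32 fix [  1.1  33.3 220.4] rot [ 3.1265 -0.0067  0.3047] F [  3.8 -51.3  43.4] w 0.0004
shift [-0.0018 -0.0159  0.0163] turn [ 0.0289 -0.0127 -0.0182]
```

The finger came down on the hook's steep front face and wedged, at 51 N in −y. I back off upward and look.

```bash
python3 -m jog '[0,0.008,-0.02,0,0,0, 0,0.008,-0.06,0,0,0, 0,0.008,-0.1,0,0,0, 0,0.008,-0.11,0,0,0, 0,0.008,-0.11,0,0,0]'; python3 d.py 0 72 245; python3 - <<'E'
from h import *
status(tag="e")
E
```

```text
time_s: 10.95
ee_pos: [0.5861, -0.0141, 0.2978]
tcp_rot: [3.142, -0.001, 0.314]
ft_force: [0.0, -0.1, -0.4]
grip_width: 0.0006
t 10.95 fix [  0.4  40.  297.8] rot [ 3.1415e+00 -6.0000e-04  3.1430e-01] F [ 0.  -0.1 -0.4] w 0.0006
shift [-0.0006 -0.0427  0.0704] turn [ 0.0001 -0.0011  0.0003]
t 10.95 tcp fix [  0.4  40.  297.8] rot [ 3.142e+00 -1.000e-03  3.140e-01] F [ 0.  -0.1 -0.4] w 0.0006
scene tail n 206 med [1.000e-01 1.504e+02 1.855e+02] slope deg 8.4 y rng [130. 171.] x med
scene nose n 168 med [  0.4  38.8 218.6] slope 27.4 yr [27. 70.]
scene peg angles [(-129, 30), (-123, 36), (-63, 7), (-57, 38), (-51, 29), (9, 57), (15, 15), (75, 25), (81, 35), (153, 28), (159, 28)]
   top peg: ang med 8.9 74
top peg angles []
   top peg: ang med None 0
```

View pics/e_scene.png

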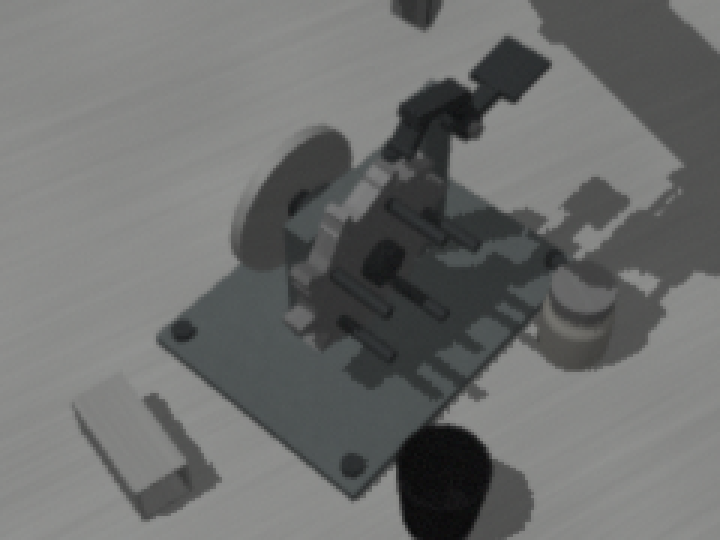

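The pawl has already dropped to about 0.26 rad and the wheel is unchanged (top peg +12°). The arm's top edge is now near y = 37, so I press behind it, on the flat at y = 54.

```bash
python3 -m jog '[0,-0.019,0,0,0,0, 0,-0.019,0.04,0,0,0, 0,-0.019,0.08,0,0,0, 0,-0.019,0.09,0,0,0, 0,-0.019,0.098,0,0,0, 0,-0.019,0.104,0,0,0, 0,-0.019,0.104,0,0,0]'; python3 d.py 0 54 208
```

```text
time_s: 11.92
ee_pos: [0.5819, -0.0006, 0.2204]
tcp_rot: [3.141, -0.001, 0.314]
ft_force: [0.7, 0.2, 0.6]
grip_width: 0.0005
t 11.93 fix [  0.7  54.1 220.4] rot [ 3.1413e+00 -1.1000e-03  3.1400e-01] F [0.7 0.2 0.6] w 0.0005
shift [-0.0009  0.0001  0.0165] turn [ 0.0006 -0.002  -0.0003]
```

```bash
python3 -m jog '[0,0,0.005,0,0,0, 0,0,0.009,0,0,0, 0,0,0.013,0,0,0, 0,0,0.0155,0,0,0, 0,0,0.0165,0,0,0, 0,0,0.0165,0,0,0]'; python3 - <<'E'
from h import *
status()
E
```

```text
time_s: 12.68
ee_pos: [0.5827, -0.0019, 0.2087]
tcp_rot: [3.139, -0.002, 0.313]
ft_force: [2.0, -6.5, 8.8]
grip_width: 0.0005
t 12.68 tcp fix [  1.   52.6 208.7] rot [ 3.139e+00 -2.000e-03  3.130e-01] F [ 2.  -6.5  8.8] w 0.0005
scene tail n 214 med [ -0.  147.1 199.7] slope deg 22.6 y rng [131. 165.] x med
scene nose n 137 med [  0.6  40.1 211.5] slope 46.5 yr [25. 49.]
scene peg angles [(-129, 26), (-123, 38), (-63, 7), (-57, 41), (-51, 26), (9, 56), (15, 16), (75, 28), (81, 31), (153, 27), (159, 28)]
   top peg: ang med 9.1 75
top peg angles []
   top peg: ang med None 0
```

Nearly home. A slightly firmer press should seat it, then I'll retract.

```bash
python3 -m jog '[0,0,0.002,0,0,0, 0,0,0.004,0,0,0, 0,0,0.004,0,0,0]'; python3 d.py; python3 -m jog '[0,0,-0.02,0,0,0, 0,0,-0.08,0,0,0, 0,0,-0.14,0,0,0, 0,0.1,-0.15,0,0,0, 0,0.2,-0.15,0,0,0, 0,0.28,-0.15,0,0,0, 0,0.28,-0.15,0,0,0]'; python3 - <<'E'
from h import *
status(tag="f")
E
```

```text
time_s: 13.15
ee_pos: [0.583, -0.002, 0.2079]
tcp_rot: [3.138, -0.004, 0.313]
ft_force: [-9.5, -8.2, 36.7]
grip_width: 0.0002
t 13.15 fix [  1.3  52.4 207.9] rot [ 3.1384 -0.0037  0.3127] F [-9.5 -8.2 36.7] w 0.0002
time_s: 14.02
ee_pos: [0.6464, -0.2045, 0.3165]
tcp_rot: [3.141, 0.001, 0.31]
ft_force: [0.8, 0.8, -0.2]
grip_width: 0.0006
t 14.03 tcp fix [  -1.  -159.7  316.5] rot [3.141e+00 1.000e-03 3.100e-01] F [ 0.8  0.8 -0.2] w 0.0006
scene tail n 211 med [-1.000e-01  1.475e+02  2.000e+02] slope deg 21.9 y rng [130. 165.] x med
scene nose n 132 med [  0.4  44.4 209.5] slope 3.4 yr [25. 69.]
scene peg angles [(-129, 18), (-123, 48), (-63, 5), (-57, 41), (-51, 27), (9, 56), (15, 17), (75, 19), (81, 37), (153, 25), (159, 29)]
   top peg: ang med 9.5 76
top tail n 369 med [ -0.2 148.3 199. ] slope deg 21.5 y rng [130. 167.] x med
top nose n 210 med [ -0.   48.3 208.5] slope -0.2 yr [26. 70.]
top peg angles [(-135, 11), (-129, 37), (-123, 21), (-57, 44), (-51, 33), (9, 43), (15, 43), (75, 15), (81, 62), (87, 5), (153, 38), (159, 19)]
   top peg: ang med 12.0 87
```

View pics/f_scene.png

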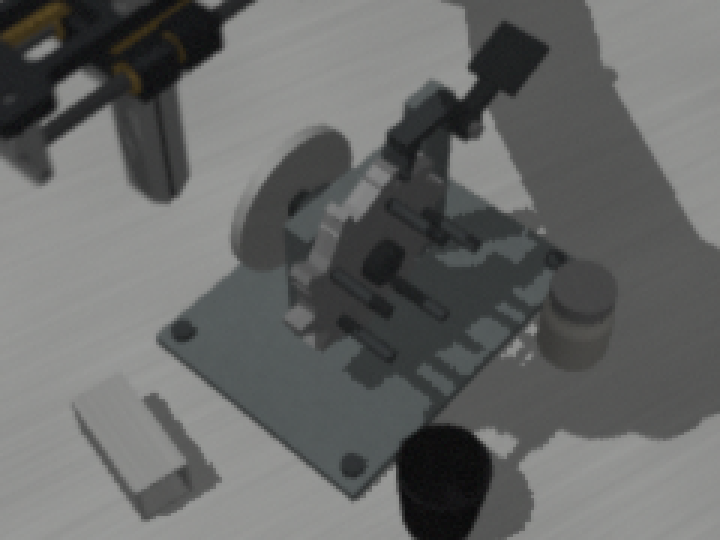

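The readings for the nose and tail match the starting "nose down" values (top view: 208.5 vs 208.4 mm, 199.0 vs 199.2 mm). The wheel is ≈0.53 rad, the bystanders haven't moved, and the arm is clear. I'm handing in.

```bash
python3 -m jog '[0,0,0,0,0,0,0,0,0,0,0,0]'; python3 -c "
from workcell import env
print(env.hand_in())"
```

```text
time_s: 14.38
ee_pos: [0.6464, -0.1985, 0.3173]
tcp_rot: [-3.141, -0.001, 0.316]
ft_force: [0.2, 0.1, -0.4]
grip_width: 0.0006
the job is handed in; nothing more can be done
None
```

The job is handed in at about 14.4 s of the 48 s allowed. The wheel is one notch back and the pawl's nose is home in the new notch; the hand-in gave no verdict.

**What I did:** I pressed the tail pad down to about 0.47 rad with the wheel still at about −0.07. I then pushed the top peg back in two steps, to about 0.53 rad. Last, I pressed the nose home and moved the arm clear.

**Last checks:**
- **Pawl:** the nose arm and tail pad are within about 0.5 mm of their starting nose-down positions in the top view.
- **Wheel:** the top peg sits about 12–13° past the top, which puts the wheel at about 0.53 rad.
- **Bystanders:** the cup, offcut and jar look unmoved in the picture; I did not re-measure their positions.
- **Contact:** no force on the arm at hand-in.

**What went wrong:** my first press on the nose came down on the hook's steep front face and wedged, with about 67 N at the wrist (limit 120 N). I backed off, confirmed the wheel had not moved, and pressed again further back on the flat. The final seating press ended at about 39 N at the wrist.

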